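Release the front panel of a ticket validator by running a stylus along its seam

ROBOT

A 6-joint arm with a two-finger parallel gripper is mounted at the origin on the work surface. World frame = base frame: x ahead of the robot, y to its left, z up, the work surface at z = 0. Lengths are in m, angles in rad, forces in N, time in s.
With the tool pointing down it reaches from about 0.35 to 0.8 m from the base axis. Payload 7.3 kg.
Tool frame: the origin (TCP) lies between the finger pads; the fingertips stand 25 mm ahead of it and the grasp point (between the pads) lies 6 mm ahead of it (r.tip_extent is the distance from the TCP to the fingertips, in m); z points along the fingers, y is the direction in which the jaws open and shut (so a half turn about z gives the same grasp; the last joint's range is limited). The gripper opens to 85 mm and grips with 20 to 120 N. Pads are 22 mm wide; open, the fingers measure 114 mm over their backs; the gripper's body (76 mm by 85 mm) begins 54 mm behind the grasp point. The pads swing forward as they close: fully open they stand 13 mm farther back than shut.
Start: joints at [1.071, 0.342, 1.524, -0, 1.275, -0.146], TCP at [0.182, 0.493, 0.256] pointing down, gripper open.
Joint ranges: [-2.53, 2.53], [-0.77, 2.02], [0.04, 2.7], [-1, 4.14], [0.28, 2.66], [-3.11, 3.11]. Speed limits (rad/s): [2.57, 2.57, 3.14, 3.14, 3.14, 3.14].

INTERFACE

Orientations are given as a unit quaternion [x, y, z, w].
In Python, from workcell import r, command_gripper, optics gives the robot as it stands. The module is installed in compiled form; this text tells all that it offers. Calls block until the motion is done:
- r.reach(position, orientation): joint-space move of the TCP to a pose.
- r.move_straight(position, orientation=None, speed=0.15, max_force=None): straight line of the TCP; orientation=None keeps the orientation; speed is the mean speed in m/s. With max_force (N) it stops when the force on the tool has changed by that much, and returns True; else False.
- r.movej(angles): joint-space move.
- command_gripper(opening, force=None): finger opening in m; force is the grip in N (None keeps the last); returns when the fingers have stopped.
- r.hold(seconds).
- r.solve_ik(position, orientation): joint angles nearest the present ones, or None.
- r.read_state(): the state.
- optics.get_image(name): name is "side" or "top" or "wrist"; returns (picture, depth): 400x640x3 uint8, red, green, blue; 400x640 float32, m along the optical axis (not along the pixel's ray), 0 where there is no reading.
- optics.camera_model(name): a dict with "K" (3x3 intrinsics, pixels), "k1" (the pictures are not rectified: a ray, as slopes to the right and down, at radius r is drawn at 1 + k1 r^2 times it, then the intrinsics apply), "R" (3x3) and "t" (3): a world point X has camera coordinates R X + t; the wrist camera has in their place "tool_from_camera" (4x4, takes a point from camera to tool coordinates, whose origin is the TCP and whose axes are the flange's). Camera axes: x right, y down, z forward; pixel columns grow to the right and rows downward; lengths in m; the calibration is good to about 2 mm. A picture is of the moment at which its call begins: read the wrist's pose just before it. camera_model takes no time and is no camera call.
A pose or a line that the arm cannot do raises r.PlanningError and nothing moves.
- r.finish_job(): hands the job in, once; it reports no verdict.
The state is a dict: "time_s": time; "joint_positions": joint angles; "dq": joint speeds; "tau": joint torques, N m; "eef_pos": TCP position; "eef_rot": TCP orientation; "contact_force": force on the tool from outside, world axes, zero at the start; "torque": the same for the moment, N m; "grip_width": finger opening in m.
Only numpy, scipy, OpenCV 4.12 (cv2) and the standard library are available. Lean on these libraries where they do the work, as an engineer would, in place of code of your own. Each camera call takes 0.05 s, during which the arm holds its last target.

TASK

Open the ticket validator that lies on its back. Take the blue release stylus out of the sloping stand, where it sits pin upwards, lay it in both notches of the level green rest and let go, then take it again so that the pin can point down, and run the pin gently and slowly (a few centimetres a second) along inside the open seam at the near edge of the white panel, leaning no more than 35 degrees from upright, until all three orange snap tabs are pushed back and the panel springs up. Then lay the stylus back in both notches of the green rest and let go; touch the validator with nothing but the stylus, and leave the other things on the bench where they are.

Things in the scene. Friction and masses are not known exactly. Their poses are not given: they have to be found in the camera images.
- stylus_handle (a point): centre of the handle of the loose release stylus (about 90 g): blue square handle 110 mm long, 18 x 18 mm, thin black bands; a straight steel pin juts 60 mm from one end. x axis: along the stylus from pin to blunt end (pin's end 115 mm away along -x, blunt end 55 mm along +x). It starts in the sloping stand, 45 degrees from level, pin upwards
- stylus_tip (a point): round end of the stylus's steel pin (5.6 mm diameter); axes as stylus_handle
- stand_line (a point): fixed dark steel sloping stand: point on the stored stylus's centre line half-way between two notched saddles, 85 mm above the bench. Its x axis is level; the stylus line rises 45 degrees towards +x, pin end up. Saddles 42 mm either side along the line, a strip 31 mm under it, a heel stop at the low end: grip between the saddles, lift out square to the line (up and to -x)
- rest_line (a point): fixed green level tool rest, base 130 x 70 mm: point on the centre line (along its x axis) of a stylus laid in it, 49 mm above the bench, half-way between two saddles 6 mm thick that stand 42 mm either side. Notches 22 mm wide at the floor, about 30 mm at the mouth, 11 mm deep. Free for fingers between the saddles down to 6 mm above the bench. Stylus may lie either way round
- validator: fixed ticket validator on its back: grey case 174 (x) x 250 (y) x 80 mm high, origin under its centre; white panel 125 x 220 mm in its top face. The seam is a straight open groove along y between the case's lip (-x side) and the panel's near edge, 9 mm wide, 45 degree bevels widen its mouth to 17 mm; 16 mm deep, hard flat floor, closed ends
- seam_left (a point): left end (+y of the validator) of the seam's centre line, at the level of the case's top face, 80 mm above the bench; validator's axes
- seam_right (a point): right end of the same seam, 224 mm from the left end; same level and axes
- seam_mid (a point): middle of the seam at the same level; x points across the seam from lip to panel, y along it to the left end, z up
- tab0 (a joint): pushed-back travel (m) of the first orange snap tab, 68 mm right of the seam's middle. Each tab is a 10 mm high wedge, top 4 mm below the case's top face, that sticks out of the lip across the seam and hooks 3.5 mm into the panel; 44 mm wide at the lip, both sides sloped to a point. A pin moved along near the floor wedges it back at 1 to 5 N of drag; it stays back; free of the panel beyond 0.004
- tab1 (a joint): the same for the tab at the middle of the seam
- tab2 (a joint): the same for the tab 68 mm left of the seam's middle
- panel (a joint): opening angle of the white panel, hinged on its far side (+x): 0 shut, 0.2 rad fully sprung up (its near edge then stands 25 mm higher). A weak spring lifts it as soon as all three tabs are back
- pulley: bystander: yellow nylon gear pulley, 72 mm diameter, 38 mm high; origin under its centre
- bolt: bystander: chrome latch bolt, about 100 mm long, 25 mm high; origin under its centre
- window: bystander: clear acrylic display window 100 x 150 x 4 mm; origin under its centre
- spacer1: bystander: black steel spacer block 70 x 25 x 14 mm; origin under its centre
- spacer2: bystander: the other black steel spacer, 70 x 25 x 14 mm; origin under its centre
- driver: bystander: red-handled screwdriver 190 mm long; origin on its underside
Things that resemble listed ones, but are neither listed nor needed, are in the scene too. Of the things like the part that bears stylus_handle, leave any that is pink or yellow; of the rest the larger one is meant.

How it is judged:
By the outcome, as a careful person would: the job done as asked, in the order asked, and still so for the second after the job is handed in, with the robot touching nothing.
It also fails if it takes over 72 s, if anything falls off the work surface, if the arm or the gripper's body presses on something with over 40 N, if the wrist force passes 120 N, or if a joint passes its speed limit or range.

## Working session

There is one attempt and no reset: what is moved stays moved. The work goes in short steps, each a Python script; the robot and the scene stay as the last script left them, time stands still between calls to the robot, and variables do not carry over. Pictures are saved under pics/ and viewed, and the job is handed in when it is done.

```bash
ls; mkdir -p pics
python3 - <<'E'
from workcell import r,optics
import cv2,numpy as np
for n in ["side","top","wrist"]:
    im,d=optics.get_image(n); cv2.imwrite(f"pics/{n}0.png",im[:,:,::-1]); np.save(f"pics/{n}0.npy",d)
    print(n,optics.camera_model(n))
print(r.read_state(), r.tip_extent)
E
```

```text
pics
side {'K': array([[494.35067595,   0.        , 319.20805615],
       [  0.        , 494.35067595, 201.11033896],
       [  0.        ,   0.        ,   1.        ]]), 'k1': -0.13686364776504623, 'R': array([[-0.9832209 , -0.18220694,  0.00879201],
       [-0.12663046,  0.64704069, -0.75186639],
       [ 0.13130648, -0.74036408, -0.65925688]]), 't': array([0.54435569, 0.11150121, 1.23688416])}
top {'K': array([[426.25426371,   0.        , 312.50926592],
       [  0.        , 426.25426371, 194.39380106],
       [  0.        ,   0.        ,   1.        ]]), 'k1': 0.02329195801482392, 'R': array([[-0.01474854, -0.99988868, -0.0022616 ],
       [-0.99631681,  0.01488686, -0.0844464 ],
       [ 0.08447067,  0.00100781, -0.99642546]]), 't': array([0.0617914 , 0.57792649, 1.24853941])}
wrist {'K': array([[338.56885385,   0.        , 321.05658429],
       [  0.        , 338.56885385, 199.57475772],
       [  0.        ,   0.        ,   1.        ]]), 'k1': 0.022522952238291396, 'tool_from_camera': array([[ 2.00109854e-04, -9.61584270e-01, -2.74509838e-01,
         6.89362360e-02],
       
[... 236 characters left out ...]
00000e+00]])}
{'time_s': 0.15, 'joint_positions': array([ 1.07098992e+00,  3.42577401e-01,  1.52480232e+00,  3.85751431e-05,
        1.27537958e+00, -1.46006542e-01]), 'dq': array([ 0.0002112 , -0.00067144, -0.00339036,  0.0023851 , -0.00122982,
       -0.00053509]), 'tau': array([ 1.52573131e-03, -4.33906889e+01, -2.46147716e+01, -8.72258238e-05,
        5.62719375e-03,  8.39659275e-07]), 'eef_pos': array([0.18173755, 0.49225756, 0.25577629]), 'eef_rot': array([ 1.75984246e-01,  9.84392810e-01, -5.47318548e-04, -2.02596962e-04]), 'contact_force': array([-0.68879689, -0.54353999,  0.10593703]), 'torque': array([-0.02003875,  0.02671659,  0.01374118]), 'grip_width': 0.08559646333998379} 0.025
```

View pics/side0.png

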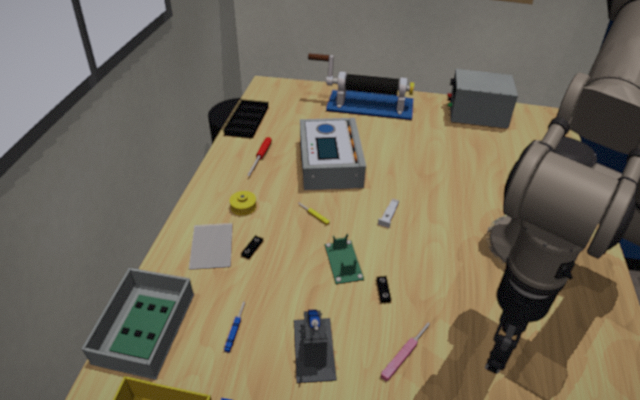

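View pics/top0.png

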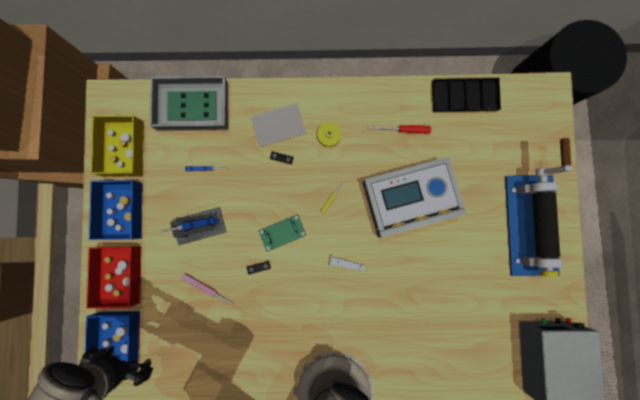

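View pics/wrist0.png

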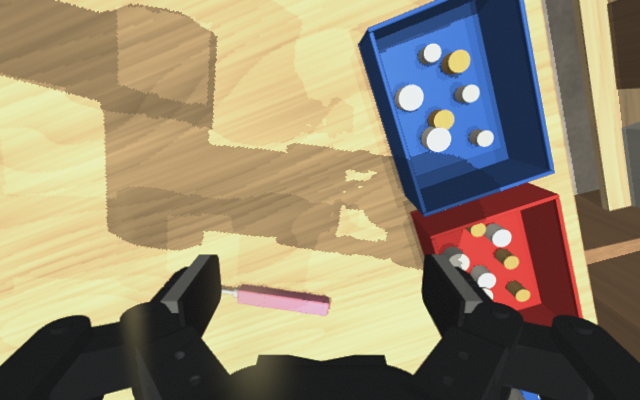

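Side view: stand at (314,345), green rest at (343,260), validator at (333,155). In the top view, the things that could be taken for the stylus are the blue one in the stand (200,224), a small blue one on the bench (205,168), a pink one (205,288) and a yellow one (331,198). By the description I choose the large blue one in the stand, and will check it in close crops.

Run:
```python
import cv2,numpy as np
t=cv2.imread("pics/top0.png"); s=cv2.imread("pics/side0.png")
a=cv2.resize(t[195:255,150:310],None,fx=5,fy=5,interpolation=cv2.INTER_CUBIC)
b=cv2.resize(t[150:245,350:475],None,fx=6,fy=6,interpolation=cv2.INTER_CUBIC)
c=cv2.resize(s[225:385,280:400],None,fx=3.7,fy=3.7,interpolation=cv2.INTER_CUBIC)
for n,i in zip("abc",(a,b,c)): cv2.imwrite(f"pics/crop_{n}.png",i)
```

```text
(no output)
```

View pics/crop_a.png

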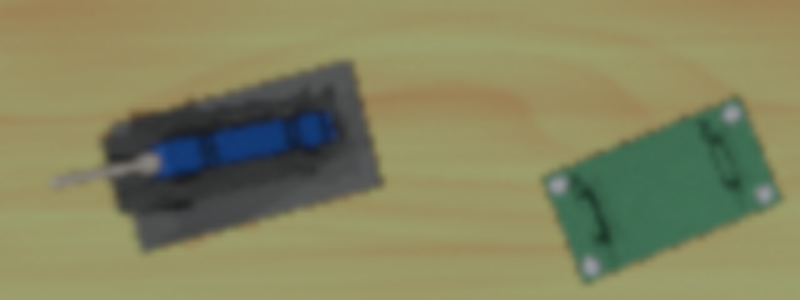

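View pics/crop_b.png

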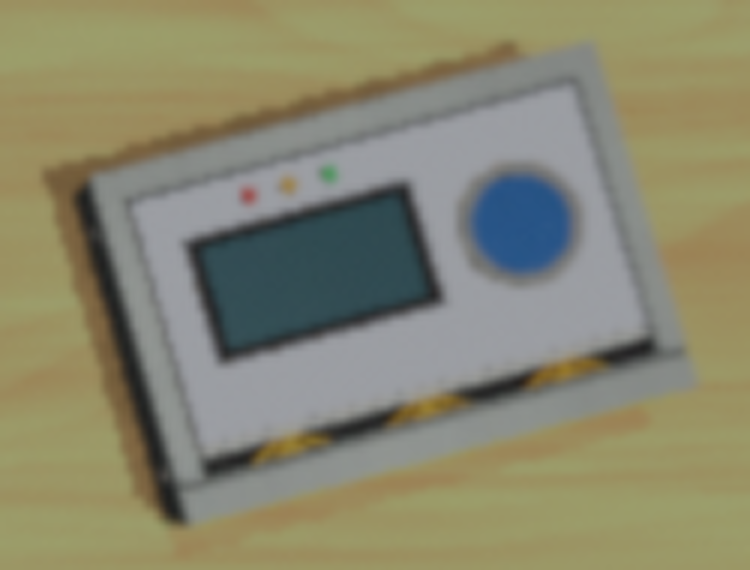

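View pics/crop_c.png

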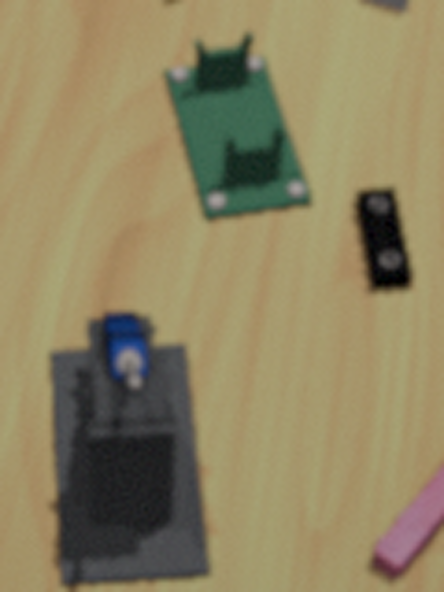

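The crops confirm the choice. The large blue handle sits in the sloping stand with its pin up-left in the top view, tip near (160,232). The rest is at (283,233), and the seam with its three orange tabs is on the robot side of the validator, running from about (385,228) to (459,207). Next I take coarse positions.

```bash
cat > h.py <<'E'
import cv2,numpy as np
from scipy.spatial.transform import Rotation as Ro
from workcell import r,command_gripper,optics
def ray(name,px,pose=None):
    """px Nx2 -> origin, unit-z dirs in world"""
    m=optics.camera_model(name)
    u=cv2.undistortPoints(np.array(px,float).reshape(-1,1,2),m["K"],np.array([m["k1"],0,0,0])).reshape(-1,2)
    d=np.c_[u,np.ones(len(u))]
    if name=="wrist":
        T=m["tool_from_camera"]; P,q=pose; W=Ro.from_quat(q).as_matrix()
        return W@T[:3,3]+P, d@T[:3,:3].T@W.T
    R,t=m["R"],m["t"]; return -R.T@t, d@R
def plane(name,px,z,pose=None):
    o,d=ray(name,px,pose); return o+d*((z-o[2])/d[:,2])[:,None]
def tri(rays):
    A=np.zeros((3,3));b=np.zeros(3)
    for o,d in rays:
        d=d/np.linalg.norm(d);M=np.eye(3)-np.outer(d,d);A+=M;b+=M@o
    X=np.linalg.solve(A,b); return X,[np.linalg.norm((np.eye(3)-np.outer(d,d)/(d@d))@(X-o)) for o,d in rays]
def proj(name,X,pose=None):
    m=optics.camera_model(name); X=np.atleast_2d(X)
    if name=="wrist":
        T=m["tool_from_camera"];P,q=pose;W=Ro.from_quat(q).as_matrix()
        c=((X-P)@W-T[:3,3])@T[:3,:3]
    else: c=X@m["R"].T+m["t"]
    return cv2.projectPoints(c,np.zeros(3),np.zeros(3),m["K"],np.array([m["k1"],0,0,0]))[0].reshape(-1,2)
def shot(name,fn=None):
    s=r.read_state(); im,d=optics.get_image(name)
    if fn: cv2.imwrite("pics/"+fn,im[:,:,::-1])
    return im,d,(s["eef_pos"],s["eef_rot"])
def mask(im,lo,hi):
    return cv2.inRange(cv2.cvtColor(im,cv2.COLOR_RGB2HSV),np.array(lo),np.array(hi))
E
python3 - <<'E'
from h import *
im=cv2.imread("pics/top0.png")[:,:,::-1].copy(); si=cv2.imread("pics/side0.png")[:,:,::-1].copy()
np.set_printoptions(precision=4,suppress=True)
# green base
m=mask(im,(60,60,40),(90,255,255)); n,l,st,c=cv2.connectedComponentsWithStats(m)
for k in range(1,n):
    if st[k,4]>100: 
        b=cv2.minAreaRect(np.argwhere(l==k)[:,::-1].astype(np.float32)); print("green",st[k],plane("top",cv2.boxPoints(b),0.006)[:,:2].tolist(), plane("top",[b[0]],.006))
# stylus
for nm,I in(("top",im),("side",si)):
    m=mask(I,(105,120,50),(125,255,255)); n,l,st,c=cv2.connectedComponentsWithStats(m)
    for k in range(1,n):
        if st[k,4]>25: print(nm,"blue",st[k],c[k])
# seam ends approx at z .08 and case corners
P=plane("top",[(350+205/6,150+468/6),(350+652/6,150+345/6)],.08);print("seam",P,np.linalg.norm(P[0]-P[1]))
print("seam mid",P.mean(0))
P=plane("top",[(350+95/6,150+185/6),(350+597/6,150+45/6),(350+695/6,150+382/6),(350+180/6,150+520/6)],.08);print("case",P,np.linalg.norm(np.diff(P,axis=0),axis=1))
# pin tip both views
print("tip",tri([(o,d[0]) for o,d in [ray("top",[(150+55/5,195+183/5)]),ray("side",[(280+135/3.7,225+382/3.7)])]]))
print("blunt-top-edge on plane", plane("top",[(150+333/5,195+125/5)],.045))
E
```

```text
green [ 167   91   49   29 1326] [[0.9069744789864849, 0.4971324375166396], [0.9051665107523018, 0.3495091109566582], [0.8172310180911144, 0.34930112951220094], [0.8191376980405249, 0.4961860027239607]] [[0.862  0.4231 0.006 ]]
green [260 217  44  32 850] [[0.473990325640932, 0.21771877421367888], [0.5206288510432662, 0.10099253160737312], [0.45967669243466963, 0.07643917561151836], [0.4134392037806678, 0.1927664067807194]] [[0.4668 0.1471 0.006 ]]
top blue [186 167  26   4  81] [198.1111 168.0741]
top blue [ 506  176   38   99 2221] [520.5664 224.7996]
top blue [  90  181   44   58 1584] [114.6389 208.9179]
top blue [429 180  16  15 192] [436.4479 186.9219]
top blue [180 217  37  14 258] [198.0233 223.2403]
top blue [  85  314   45   48 1051] [111.5338 332.9448]
side blue [ 327   90   85   29 1498] [370.488  104.0073]
side blue [319 125  14   7  82] [325.378 128.122]
side blue [621 239  19  19 213] [629.9437 248.7465]
side blue [308 311  12  17 110] [313.0727 316.9636]
side blue [225 318  15  34 182] [232.0275 334.3956]
seam [[ 0.4755 -0.1485  0.08  ]
 [ 0.5305 -0.3611  0.08  ]] 0.2196730465763175
seam mid [ 0.503  -0.2548  0.08  ]
case [[ 0.6107 -0.1     0.08  ]
 [ 0.6744 -0.3412  0.08  ]
 [ 0.5128 -0.3805  0.08  ]
 [ 0.4512 -0.136   0.08  ]] [0.2494 0.1663 0.2522]
tip (array([0.4752, 0.4537, 0.1632]), [np.float64(0.0006164303791592717), np.float64(0.0006164303791594217)])
blunt-top-edge on plane [[0.5062 0.3344 0.045 ]]
```

```bash
cat >> h.py <<'E'
np.set_printoptions(precision=4,suppress=True)
def hz(th): return np.array([np.cos(th),np.sin(th),0.])
def quat(z,y):
    z=z/np.linalg.norm(z); y=y-z*(y@z); y/=np.linalg.norm(y); return Ro.from_matrix(np.c_[np.cross(y,z),y,z]).as_quat()
UP=np.array([0,0,1.])
G=0.006
def pinpose(tip,pin_az,lean,alpha,sx,g=0.115):
    """tool pose: stylus pin direction p = down, leaning to azimuth pin_az by lean; tool z at alpha from p. grasp at g from tip. sx=+1: pin on +x tool side"""
    p=np.cos(lean)*-UP+np.sin(lean)*hz(pin_az)
    k=np.cross(hz(pin_az),UP)  # horizontal normal
    # rotate p away from vertical beyond? tool z: tilted further along opposite
    zs=Ro.from_rotvec(k*-alpha*1.0).apply(p), Ro.from_rotvec(k*alpha).apply(p)
    z=min(zs,key=lambda v:v[2]) if lean>0.5 else None
    return p,zs,k
def pose_from(p,z,grasp,sx):
    # x such that p.x sign = sx
    x=p-z*(p@z); x=sx*x/np.linalg.norm(x); y=np.cross(z,x)
    q=Ro.from_matrix(np.c_[x,y,z]).as_quat(); return grasp-G*z,q
E
python3 - <<'E'
from h import *
d=np.radians
th=d(104.6); ths=d(104.5); 
C=np.array([.4957,.375,.083]); a=(hz(th)+UP)/2**.5; n=(-hz(th)+UP)/2**.5
def show(nm,P,q):
    s=r.solve_ik(P,q); print(nm,P,None if s is None else s)
for sx in(1,-1):
    for off in(0,.09):
        P,q=pose_from(a,-n,C+n*off,sx); show(f"stand sx{sx} {off}",P,q)
rest=np.array([.4668,.1471,.049]); 
for az in(111.8,-68.2):
    p=hz(d(az))
    for sx in(1,-1):
        for h_ in (0,.1):
            P,q=pose_from(p,-UP,rest+UP*h_,sx); show(f"lay az{az} sx{sx} {h_}",P,q)
            for al in (45,55):
                z=np.cos(d(al))*p-np.sin(d(al))*UP
                P,q=pose_from(p,z,rest+UP*h_,sx); show(f"regr az{az} sx{sx} {h_} al{al}",P,q)
# seam
L=np.array([.4755,-.1485,.066]);R=np.array([.5305,-.3611,.066])
for az in (104.5,-75.5):
  for sx in(1,-1):
    for al in (45,55):
      for lean in (10,20):
        p=-np.cos(d(lean))*UP+np.sin(d(lean))*hz(d(az))
        t=al-lean  # tool z tilted by (al - lean)?? 
        # regrasp: p at angle al "above" z ; z = p rotated downwards by al => from lean to lean-al (other side)
        tt=d(lean-al); z=-np.cos(tt)*UP+np.sin(tt)*hz(d(az))
        out=[]
        for T in(L,R):
            for hh in (0,.06):
                P,q=pose_from(p,z,T-p*.115+UP*hh,sx); s=r.solve_ik(P,q); out.append(s is not None)
        print("seam",az,sx,al,lean,out)
E
```

```text
stand sx1 0 [0.4968 0.3709 0.0872] [ 0.1732  0.7381  1.6387  0.925   1.0811 -0.6731]
stand sx1 0.09 [0.5128 0.3093 0.1509] [ 0.0626  0.6415  1.6046  0.8287  1.2275 -0.6204]
stand sx-1 0 [0.4968 0.3709 0.0872] [0.1732 0.7381 1.6387 0.925  1.0811 2.4685]
stand sx-1 0.09 [0.5128 0.3093 0.1509] [0.0626 0.6415 1.6046 0.8287 1.2275 2.5211]
lay az111.8 sx1 0 [0.4668 0.1471 0.055 ] [ 0.1485  0.5453  1.8587 -0.      0.7377 -0.2319]
regr az111.8 sx1 0 al45 [0.4684 0.1432 0.0532] [-0.2252  0.7632  1.7341  0.6616  1.2413 -1.0218]
regr az111.8 sx1 0 al55 [0.4681 0.1439 0.0539] [-0.1631  0.6869  1.773   0.5817  1.105  -0.9228]
lay az111.8 sx1 0.1 [0.4668 0.1471 0.155 ] [ 0.1485  0.3892  1.7644 -0.      0.988  -0.2319]
regr az111.8 sx1 0.1 al45 [0.4684 0.1432 0.1532] [-0.2252  0.5975  1.689   0.6298  1.4099 -0.8911]
regr az111.8 sx1 0.1 al55 [0.4681 0.1439 0.1539] [-0.1631  0.5253  1.7097  0.5352  1.296  -0.7952]
lay az111.8 sx-1 0 [0.4668 0.1471 0.055 ] [ 0.1485  0.5453  1.8587 -0.      0.7377  2.9096]
regr az111.8 sx-1 0 al45 [0.4684 0.1432 0.0532] [-0.2252  0.7632  1.7341  0.6616  1.2413  2.1198
[... 1570 characters left out ...]
 [True, True, True, True]
seam 104.5 1 45 20 [True, True, True, True]
seam 104.5 1 55 10 [False, False, False, True]
seam 104.5 1 55 20 [True, True, True, True]
seam 104.5 -1 45 10 [True, False, True, True]
seam 104.5 -1 45 20 [True, True, True, True]
seam 104.5 -1 55 10 [False, False, False, True]
seam 104.5 -1 55 20 [True, True, True, True]
seam -75.5 1 45 10 [True, True, True, True]
seam -75.5 1 45 20 [True, True, True, True]
seam -75.5 1 55 10 [True, True, True, True]
seam -75.5 1 55 20 [True, True, True, True]
seam -75.5 -1 45 10 [True, True, True, True]
seam -75.5 -1 45 20 [True, True, True, True]
seam -75.5 -1 55 10 [True, True, True, True]
seam -75.5 -1 55 20 [True, True, True, True]
```

Run:
```python
from h import *
th=np.radians(104.6)
C=np.array([.4957,.375,.083]); a=(hz(th)+UP)/2**.5; n=(-hz(th)+UP)/2**.5
P,q=pose_from(a,-n,C+n*.14,1)
r.reach(P,q)
im,d,ps=shot("wrist","w1.png"); np.save("pics/w1d.npy",d); np.savez("pics/w1p.npz",P=ps[0],q=ps[1])
print(ps,r.read_state()["time_s"])
print(proj("wrist",[C,C+a*.115,C-a*.055],ps))
```

```text
(array([0.521 , 0.2761, 0.1865]), array([ 0.5642,  0.7317,  0.2337, -0.3029])) 1.7
[[320.9809 193.1571]
 [321.3228  35.0213]
 [320.8444 256.1375]]
```

View pics/w1.png

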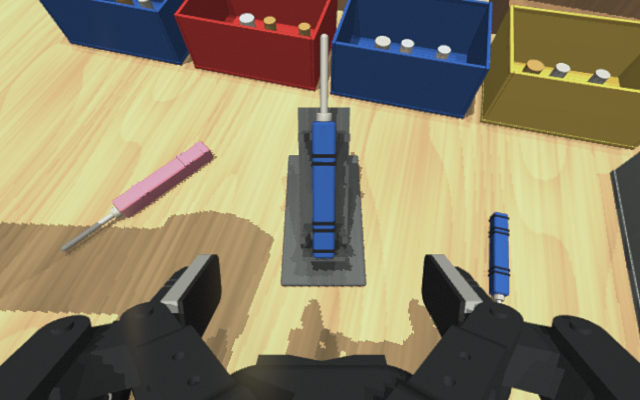

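The wrist view shows the stylus in the stand, tip at (324,35) and blunt end at (323,258), within 3 px of prediction. I refine it from the blue mask and the depth.

Run:
```python
from h import *
im=cv2.imread("pics/w1.png")[:,:,::-1].copy(); d=np.load("pics/w1d.npy"); z=np.load("pics/w1p.npz"); ps=(z["P"],z["q"])
th=np.radians(104.6)
C=np.array([.4957,.375,.083]); a=(hz(th)+UP)/2**.5; n=(-hz(th)+UP)/2**.5; h=np.cross(n,a)
m=mask(im,(105,120,50),(125,255,255)); m[:,:290]=0;m[:,360:]=0;m[:118]=0;m[262:]=0
yx=np.argwhere(m); px=yx[:,::-1].astype(float)
o,D=ray("wrist",px,ps); dep=d[yx[:,0],yx[:,1]]; X=o+D*dep[:,None]
ok=dep>0; X=X[ok]
rel=X-C; 
for nm,v in(("a",a),("n",n),("h",h)):
    t=rel@v; print(nm,np.percentile(t,[1,5,25,50,75,95,99]))
t=rel@a; f=rel@n
top=f>0.004
print("slope h vs a",np.polyfit(t[top],(rel@h)[top],1),"n vs a",np.polyfit(t[top],f[top],1))
# tip px
o,D=ray("wrist",[(324,35),(324,258)],ps); 
for dd in D:
    # intersect with plane through C with normal n... line plane
    s=((C-o)@n)/(dd@n); x=o+dd*s; print(x,(x-C)@a,(x-C)@h)
```

```text
a [-0.0516 -0.0443 -0.0175  0.0076  0.0353  0.0523  0.0552]
n [-0.0323  0.0059  0.0069  0.0074  0.0078  0.0085  0.009 ]
h [-0.0106 -0.0099 -0.0063 -0.0018  0.0023  0.0061  0.0079]
slope h vs a [-0.0004 -0.0021] n vs a [-0.001   0.0074]
[0.477  0.4542 0.1643] 0.11501704132684057 -0.0018825408419516083
[0.5084 0.3369 0.0429] -0.05671017241204212 -0.0026716727221708157
```

Run:
```python
from h import *
th=np.radians(104.6)
C=np.array([.4957,.375,.083]); a=(hz(th)+UP)/2**.5; n=(-hz(th)+UP)/2**.5; h=np.cross(n,a)
C=C-.0021*h-.0016*n+.0005*a; print("C",C)
command_gripper(.045)
P,q=pose_from(a,-n,C+n*.05,1); r.move_straight(P,q,.2)
P,q=pose_from(a,-n,C+n*.001,1); print(r.move_straight(P,q,.08,max_force=12))
im,d,ps=shot("wrist","w2.png")
s=r.read_state();print(s["contact_force"],s["grip_width"],s["time_s"])
command_gripper(.0,60)
s=r.read_state();print(s["contact_force"],s["grip_width"],s["time_s"])
P,q=pose_from(a,-n,C+n*.06,1); print(r.move_straight(P,q,.1))
shot("wrist","w3.png"); s=r.read_state();print(s["contact_force"],s["grip_width"],s["time_s"])
```

```text
C [0.4974 0.377  0.0822]
False
[-0.0619 -0.9972 -0.1991] 0.04477347138019489 3.6
[-0.3601 -3.9812  3.1623] 0.01715942600744869 3.9583
False
[-0.7153 -0.4953 -1.5536] 0.01644845407826839 4.75
```

View pics/w3.png

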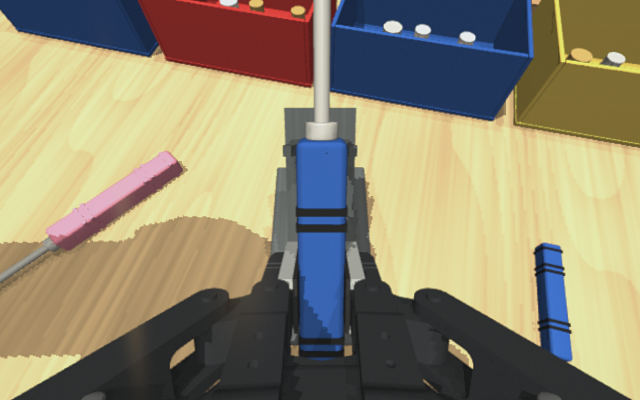

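The stylus is gripped and lifted clear, and sits straight in the pads (handle at (322,240)). I go over the rest and look at it.

Run:
```python
from h import *
rest=np.array([.4668,.1471,.049]); p=hz(np.radians(111.8))
P,q=pose_from(p,-UP,rest+UP*.13+p*-.0,1); r.reach(P,q)
im,d,ps=shot("wrist","w4.png"); np.save("pics/w4d.npy",d); np.savez("pics/w4p.npz",P=ps[0],q=ps[1])
print(r.read_state()["time_s"])
nn=np.cross(UP,p)
print(proj("wrist",[rest*[1,1,0]+UP*.006+s*.065*p+t*.035*nn for s in(1,-1) for t in(1,-1)],ps))
print(proj("wrist",[rest+s*.042*p for s in(1,-1)],ps))
```

```text
5.6333
[[278.9458 109.7584]
 [362.286  109.7951]
 [283.583  252.0988]
 [357.6368 252.1447]]
[[320.5037 143.1688]
 [320.5084 248.3221]]
```

View pics/w4.png

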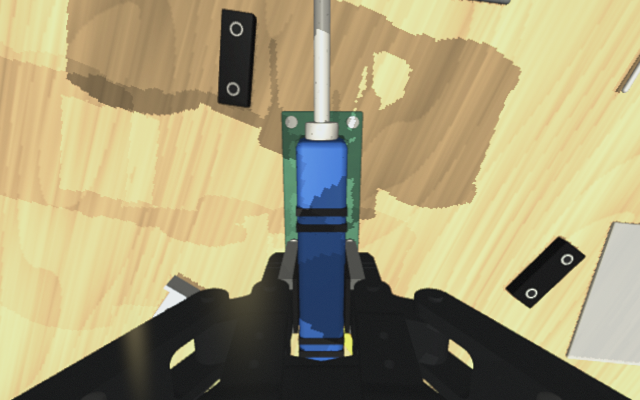

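Run:
```python
from h import *
im=cv2.imread("pics/w4.png")[:,:,::-1].copy(); z=np.load("pics/w4p.npz"); ps=(z["P"],z["q"])
d=np.load("pics/w4d.npy")
rest=np.array([.4668,.1471,.0]); p=hz(np.radians(111.8)); nn=np.cross(UP,p)
m=mask(im,(55,50,20),(95,255,255)); m[260:]=0
cv2.imwrite("pics/m4.png",m)
L=[];R=[]
for y in range(118,238,4):
    x=np.flatnonzero(m[y,265:380])+265
    if len(x)>4: L.append((x[0]-.5,y));R.append((x[-1]+.5,y))
T=[(x,np.flatnonzero(m[100:150,x])[0]+100-.5) for x in list(range(298,303))+list(range(340,346)) if m[100:150,x].any()]
for k,S in(("L",L),("R",R),("T",T)):
    X=plane("wrist",S,.006,ps)-rest; u=X@p; v=X@nn
    print(k,"u",np.median(u),"v med",np.median(v),np.polyfit(u,v,1), np.ptp(v))
g=m>0; print(np.median((ps[0]+0)[2]), L[:3],R[:3])
# height check by depth on the base
ys,xs=np.nonzero(m); o,D=ray("wrist",np.c_[xs,ys],ps); X=o+D*d[ys,xs][:,None]; print("z pct",np.percentile(X[:,2],[5,25,50,75,95,99.5]))
# stylus: handle in tool frame
```

```text
L u 0.008322154691957854 v med 0.033173603096119664 [-0.0024  0.0332] 0.0009624840488420411
R u 0.00835750886533229 v med -0.03474938550551128 [-0.0024 -0.0347] 0.0010306848683882194
T u 0.06362770199607974 v med -0.016309255091425386 [-2427.3581   154.4307] 0.03954013851643635
0.18440008884109865 [(np.float64(281.5), 118), (np.float64(281.5), 122), (np.float64(281.5), 126)] [(np.float64(361.5), 118), (np.float64(361.5), 122), (np.float64(361.5), 126)]
z pct [0.0034 0.0041 0.0046 0.0051 0.0079 0.1861]
```

View pics/m4.png

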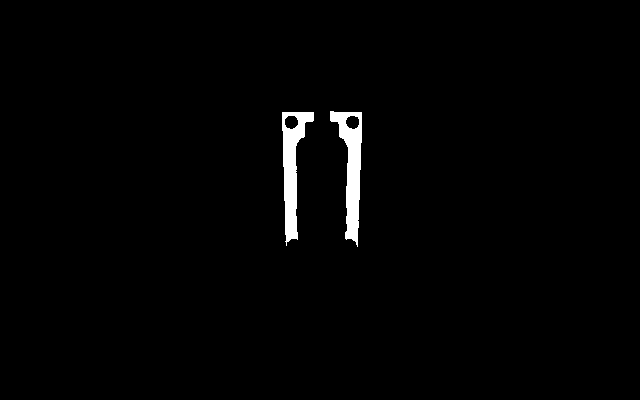

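Run:
```python
from h import *
p=hz(np.radians(111.8)-.0024); nn=np.cross(UP,p)
rest=np.array([.4668,.1471,.049])-.0008*nn-.0014*p; print("rest",rest)
P,q=pose_from(p,-UP,rest+UP*.03,1); r.move_straight(P,q,.15)
P,q=pose_from(p,-UP,rest-UP*.001,1); print(r.move_straight(P,q,.04,max_force=6))
s=r.read_state();print(s["eef_pos"],P,s["contact_force"],s["grip_width"],s["time_s"])
command_gripper(.04)
r.move_straight(s["eef_pos"]+UP*.07,None,.2)
im,d,ps=shot("wrist","w5.png"); np.save("pics/w5d.npy",d); np.savez("pics/w5p.npz",P=ps[0],q=ps[1])
print(r.read_state()["time_s"],r.read_state()["contact_force"])
```

```text
rest [0.4681 0.1461 0.049 ]
True
[0.4676 0.146  0.0555] [0.4681 0.1461 0.054 ] [-1.7888 -0.4986  5.7563] 0.016990291540954293 7.15
8.05 [ 0.4982  0.3354 -0.0879]
```

View pics/w5.png

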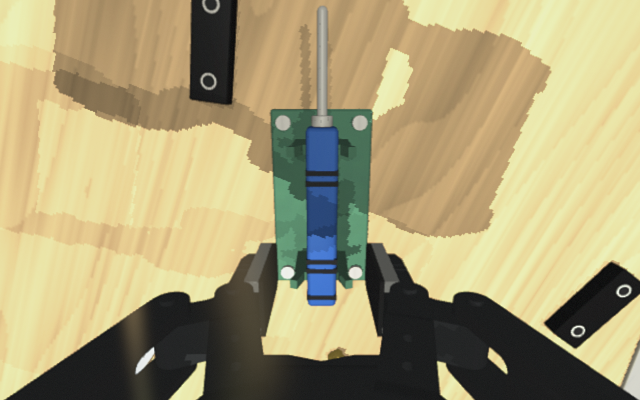

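The stylus lies along the rest in both saddles, tip at (322,8) and blunt end at (321,305). I measure its line and its level.

```bash
cat > meas.py <<'E'
from h import *
def meas(pfx,rest,p,zt=.058):
    im=cv2.imread(f"pics/{pfx}.png")[:,:,::-1].copy(); d=np.load(f"pics/{pfx}d.npy"); z=np.load(f"pics/{pfx}p.npz"); ps=(z["P"],z["q"])
    nn=np.cross(UP,p)
    m=mask(im,(105,120,40),(125,255,255)); n,l,st,c=cv2.connectedComponentsWithStats(cv2.morphologyEx(m,cv2.MORPH_CLOSE,np.ones((9,9))))
    c0=proj("wrist",[rest],ps)[0]; print("c0",c0)
    k=l[int(c0[1]),int(c0[0])]; mm=(l==k)&(m>0) if k else m>0
    ys,xs=np.nonzero(mm); o,D=ray("wrist",np.c_[xs,ys],ps); X=o+D*d[ys,xs][:,None]
    f=X[:,2]>rest[2]+.003; X=X[f]-rest; u,v,w=X@p,X@nn,X[:,2]
    print("u",np.percentile(u,[.5,99.5]),"v",np.percentile(v,[1,50,99]),"slope v",np.polyfit(u,v,1),"w",np.polyfit(u,w,1))
E
python3 - <<'E'
from meas import *
p=hz(np.radians(111.8)-.0024); rest=np.array([.4681,.1461,.049])
meas("w5",rest,p)
z=np.load("pics/w5p.npz"); ps=(z["P"],z["q"]); X=plane("wrist",[(322,6),(321,305)],.049,ps)-rest; print(X@p,X@np.cross(UP,p))
E
```

```text
c0 [321.0582 222.7752]
u [-0.0505  0.057 ] v [-0.0088 -0.0003  0.0083] slope v [-0.0025 -0.0002] w [0.0483 0.0078]
[ 0.1163 -0.0564] [-0.0005  0.    ]
```

Run:
```python
from h import *
p=hz(np.radians(111.8)-.0024); rest=np.array([.4681,.1461,.0]); nn=np.cross(UP,p)
im=cv2.imread("pics/w5.png")[:,:,::-1].copy(); d=np.load("pics/w5d.npy"); z=np.load("pics/w5p.npz"); ps=(z["P"],z["q"])
m=mask(im,(55,50,20),(95,255,255)); ys,xs=np.nonzero(m); o,D=ray("wrist",np.c_[xs,ys],ps); X=o+D*d[ys,xs][:,None]-rest
u,v,w=X@p,X@nn,X[:,2]; f=(w<.012)&(w>-.01); print("base",np.polyfit(u[f],w[f],1))
f=(w>.03)&(w<.07); print("saddle tops",[(s,np.percentile(w[f&(np.sign(u)==s)],[50,90,99]),np.median(u[f&(np.sign(u)==s)])) for s in(1,-1)])
m=mask(im,(105,120,40),(125,255,255)); m[:,:300]=0; m[:,345:]=0; ys,xs=np.nonzero(m);o,D=ray("wrist",np.c_[xs,ys],ps); X=o+D*d[ys,xs][:,None]-rest
u,w=X@p,X[:,2]
for a in np.arange(-.055,.06,.01):
    f=(u>a)&(u<a+.01)&(abs(X@nn)<.006); print(round(a,3),f.sum(),np.median(w[f]) if f.any() else None)
i,dd,_=shot("side","s5.png"); cv2.imwrite("pics/s5c.png",cv2.resize(i[220:300,290:400,::-1],None,fx=6,fy=6,interpolation=cv2.INTER_CUBIC))
i,dd,_=shot("top","t5.png")
```

```text
base [-0.002   0.0046]
saddle tops [(1, array([0.0477, 0.0539, 0.0564]), np.float64(0.04327018870941135)), (-1, array([0.0434, 0.0498, 0.0569]), np.float64(-0.03839197076496804))]
-0.055 97 0.05662842170729526
-0.045 273 0.056574529374365634
-0.035 217 0.05672037592643017
-0.025 233 0.0566063583509725
-0.015 329 0.0566024529058374
-0.005 339 0.05652681527541531
0.005 345 0.05654532485699326
0.015 335 0.05655565875373278
0.025 184 0.056527524032492005
0.035 384 0.05648887456941283
0.045 420 0.05648511115203762
0.055 87 0.056019647420130464
```

View pics/s5c.png

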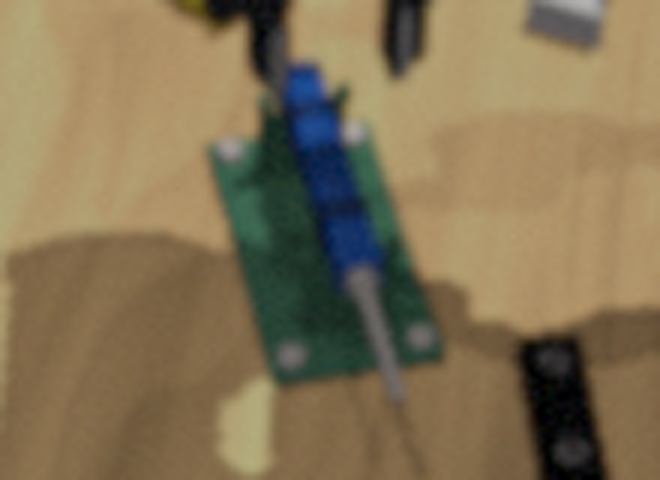

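It is seated level: the handle top reads a constant height along its length, with the same -1.5 mm bias as the base plate. Now I look at the seam with the empty hand.

Run:
```python
from h import *
ax=hz(np.radians(14.5)); z=-UP; y=np.cross(z,ax); q=Ro.from_matrix(np.c_[ax,y,z]).as_quat()
P=np.array([.503,-.2548,.20]); print(r.solve_ik(P,q))
s=r.read_state()["eef_pos"]; r.move_straight(s+UP*.06,None,.25)
r.reach(P,q)
im,d,ps=shot("wrist","w6.png"); np.save("pics/w6d.npy",d); np.savez("pics/w6p.npz",P=ps[0],q=ps[1])
print(r.read_state()["time_s"],ps)
print(proj("wrist",[(.4755,-.1485,.08),(.5305,-.3611,.08)],ps))
```

```text
[-0.6048  0.4615  1.5002 -0.      1.1799  0.7129]
10.075 (array([ 0.5031, -0.2537,  0.1996]), array([ 0.9919,  0.1271, -0.0003, -0.0005]))
[[170.5445 203.7658]
 [474.2095 204.3819]]
```

View pics/w6.png

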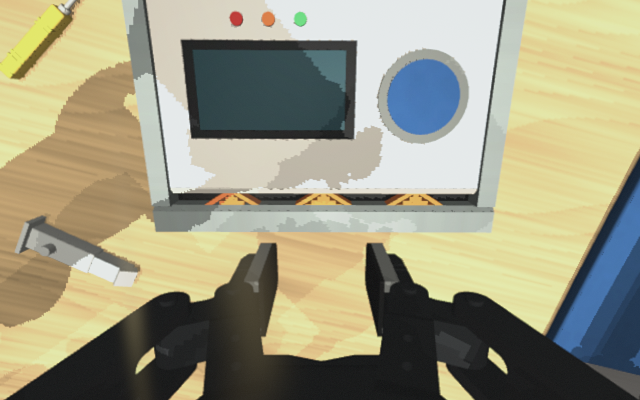

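Run:
```python
import cv2
i=cv2.imread("pics/w6.png"); cv2.imwrite("pics/w6a.png",cv2.resize(i[180:240,145:325],None,fx=4.4,fy=4.4,interpolation=cv2.INTER_NEAREST)); cv2.imwrite("pics/w6b.png",cv2.resize(i[180:240,325:505],None,fx=4.4,fy=4.4,interpolation=cv2.INTER_NEAREST))
```

```text
(no output)
```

View pics/w6a.png

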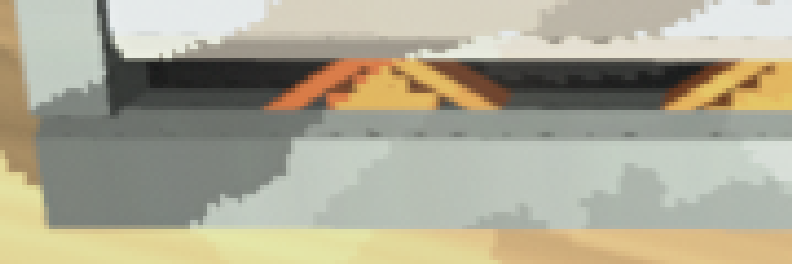

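View pics/w6b.png

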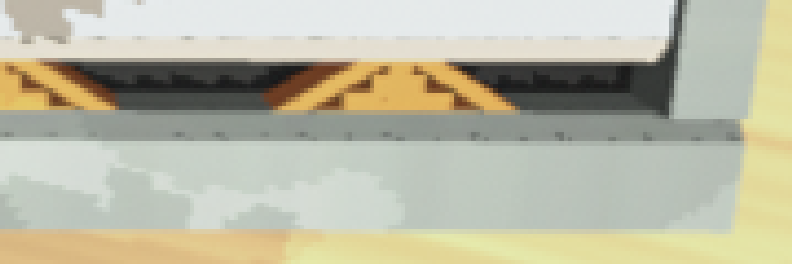

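Run:
```python
from h import *
z=np.load("pics/w6p.npz"); ps=(z["P"],z["q"])
for a,b,h in((187.9,211.2,.08),(193.1,204.0,.076)):
  X=plane("wrist",[(200,a),(450,a),(200,b),(450,b)],h,ps)
  c=(X[:2]+X[2:])/2; v=c[1]-c[0]; print(c, "ang",np.degrees(np.arctan2(-v[1],-v[0])),"width",np.linalg.norm(X[0]-X[2]))
E_=plane("wrist",[(170.6,204),(476.8,204)],.076,ps); print(E_,np.linalg.norm(E_[0]-E_[1]),E_.mean(0))
# depth check
E=1
d=np.load("pics/w6d.npy"); 
for px in [(300,225),(300,180),(420,225),(290,196),(270,202)]:
    o,D=ray("wrist",[px],ps); print(px,(o+D[0]*d[px[1],px[0]]))
im=cv2.imread("pics/w6.png")[:,:,::-1].copy(); m=mask(im,(5,120,80),(28,255,255)); m[:190]=0;m[206:]=0;m[:,:165]=0;m[:,480:]=0
n,l,st,c=cv2.connectedComponentsWithStats(m)
for k in range(1,n):
    if st[k,4]>50: print(st[k],c[k],plane("wrist",[(st[k,0]+st[k,2]/2,200)],.076,ps))
```

```text
[[ 0.4839 -0.1685  0.08  ]
 [ 0.5295 -0.343   0.08  ]] ang 104.62543813308312 width 0.017566635106538424
[[ 0.4833 -0.1672  0.076 ]
 [ 0.5295 -0.3445  0.076 ]] ang 104.62525655383206 width 0.008342947134711927
[[ 0.4737 -0.1471  0.076 ]
 [ 0.5306 -0.3649  0.076 ]] 0.2251577624848501 [ 0.5021 -0.256   0.076 ]
(300, 225) [ 0.4826 -0.2429  0.0785]
(300, 180) [ 0.5162 -0.2349  0.0798]
(420, 225) [ 0.5052 -0.3291  0.0787]
(290, 196) [ 0.4978 -0.2302  0.0622]
(270, 202) [ 0.491  -0.2167  0.0679]
[205 193  56  12 483] [233.5321 199.1325] [[ 0.4883 -0.1907  0.076 ]]
[296 194  56  11 511] [322.9374 199.5323] [[ 0.5052 -0.2555  0.076 ]]
[385 194  57  11 499] [412.1563 199.6553] [[ 0.5218 -0.3191  0.076 ]]
```

Seam measured at 104.6°, with mouth width 17.6 mm (17 given), length 225 mm (224), and tab centres about 67 mm apart. Seam middle is at (0.5065,-0.2558), which differs from the top camera by about 3.5 mm. I'll settle that by viewing the held pin and seam in the same wrist picture. Now the tilted regrasp.

```bash
cat >> h.py <<'E'
AZ=np.radians(104.6); M=np.array([.5065,-.2558,.08]); SY=hz(AZ); SX=np.cross(SY,UP)
pr=hz(np.radians(111.8)-.0024); REST=np.array([.4681,.1461,.049])
AL=np.radians(50); LEAN=np.radians(20); GT=.110
def seam_pose(tip,lean=LEAN,al=AL,g=GT):
    p=-np.cos(lean)*UP+np.sin(lean)*SY; t=lean-al; z=-np.cos(t)*UP+np.sin(t)*SY
    return pose_from(p,z,tip-p*g,1)
def regrasp_pose(grasp,al=AL):
    z=np.cos(al)*pr-np.sin(al)*UP; return pose_from(pr,z,grasp,1),z
E
python3 - <<'E'
from h import *
(P,q),z=regrasp_pose(REST+pr*.006)
(P2,_),_=regrasp_pose(REST+pr*.006-z*.09)
print("regr",r.solve_ik(P2,q),r.solve_ik(P,q))
for s in(-.099,0,.1):
    for h_ in(-.014,.03):
        a,b=seam_pose(M+SY*s+UP*h_); print(s,h_,a,r.solve_ik(a,b))
r.reach(P2,q)
r.move_straight(P,q,.1,max_force=10) and print("STOP")
st=r.read_state(); print(st["eef_pos"]-P,st["contact_force"],st["time_s"])
shot("wrist","w7.png")
command_gripper(0,110); st=r.read_state(); print(st["grip_width"],st["contact_force"])
r.move_straight(P+UP*.12,q,.15)
shot("wrist","w8.png"); st=r.read_state(); print(st["grip_width"],st["contact_force"],st["time_s"])
E
```

```text
regr [-0.2754  0.6406  1.6499  0.5494  1.3581 -0.9137] [-0.1882  0.722   1.7587  0.631   1.1669 -0.9723]
-0.099 -0.014 [ 0.5402 -0.3851  0.1746] [-0.5902  0.5265  1.5878 -0.5447  0.6951 -0.4801]
-0.099 0.03 [ 0.5402 -0.3851  0.2186] [-0.5902  0.4761  1.5367 -0.4896  0.7835 -0.5546]
0 -0.014 [ 0.5152 -0.2893  0.1746] [-0.4559  0.4348  1.7532 -0.6321  0.6964 -0.2705]
0 0.03 [ 0.5152 -0.2893  0.2186] [-0.4559  0.3776  1.7004 -0.5644  0.7873 -0.3621]
0.1 -0.014 [ 0.49   -0.1925  0.1746] [-0.2842  0.3652  1.8724 -0.6882  0.7417 -0.0594]
0.1 0.03 [ 0.49   -0.1925  0.2186] [-0.2842  0.3024  1.8174 -0.617   0.8355 -0.1603]
[ 0.0005 -0.0003  0.0003] [ 0.0824  0.5911 -0.7811] 12.5667
0.016652962372308067 [ 0.2336 -4.1143  5.5612]
0.01629817646899127 [-0.2145 -0.3726 -0.719 ] 13.95
```

View pics/w8.png

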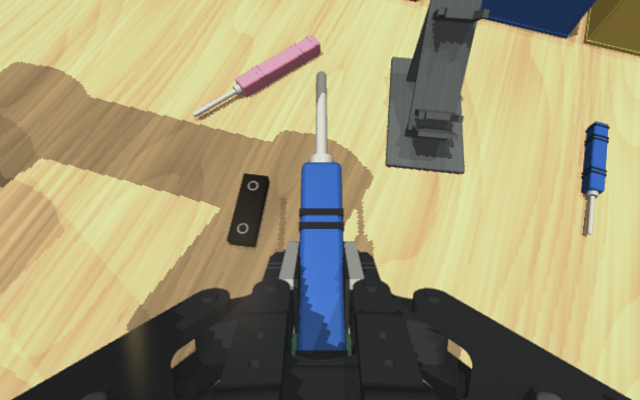

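Run:
```python
from h import *
s=r.read_state(); ps=(s["eef_pos"],s["eef_rot"]); R=Ro.from_quat(ps[1]).as_matrix()
pred=lambda al,g: ps[0]+R@(np.array([0,0,G])+g*np.array([np.sin(al),0,np.cos(al)]))
for al in(46,48,50,52,54): print(al,proj("wrist",[pred(np.radians(al),GT),pred(np.radians(al),.05)],ps))
a,b=seam_pose(M-SY*.099+UP*.055); r.reach(a,b)
a,b=seam_pose(M-SY*.099+UP*.012); r.move_straight(a,b,.15)
im,d,ps=shot("wrist","w9.png"); np.savez("pics/w9p.npz",P=ps[0],q=ps[1]); np.save("pics/w9d.npy",d)
print("tip pred",proj("wrist",[M-SY*.099+UP*.012],ps), "seam line", proj("wrist",[M+SY*k for k in(-.112,-.05,0,.05)],ps),r.read_state()["time_s"])
shot("side","s9.png")
```

```text
46 [[319.9363  82.6203]
 [319.7208 174.3038]]
48 [[319.9186  77.2197]
 [319.7095 172.3593]]
50 [[319.8999  71.7964]
 [319.6976 170.4893]]
52 [[319.8799  66.3504]
 [319.6853 168.6974]]
54 [[319.8588  60.8825]
 [319.6725 166.9875]]
tip pred [[319.5827  75.7993]] seam line [[ 319.7008   87.5704]
 [ 319.3931  -41.1875]
 [ 318.9489 -222.7162]
 [ 317.9907 -602.9526]] 16.4167
```

View pics/w9.png

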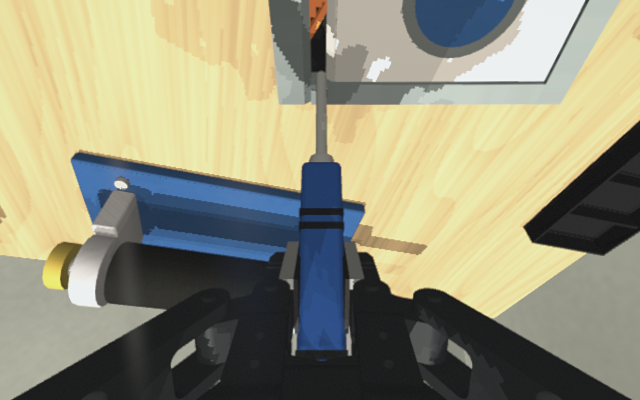

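Run:
```python
import cv2
i=cv2.imread("pics/w9.png"); cv2.imwrite("pics/w9a.png",cv2.resize(i[0:130,260:390],None,fx=4.6,fy=4.6,interpolation=cv2.INTER_NEAREST))
i=cv2.imread("pics/s9.png"); cv2.imwrite("pics/s9a.png",cv2.resize(i[50:200,270:460],None,fx=4,fy=4,interpolation=cv2.INTER_CUBIC))
```

```text
(no output)
```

View pics/w9a.png

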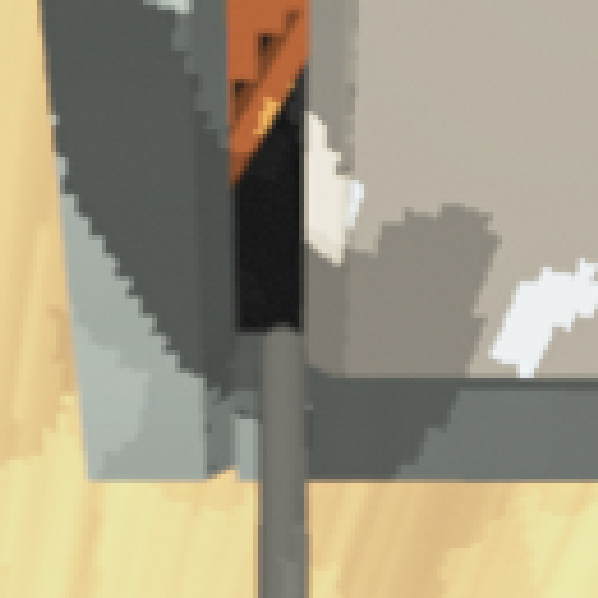

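View pics/s9a.png

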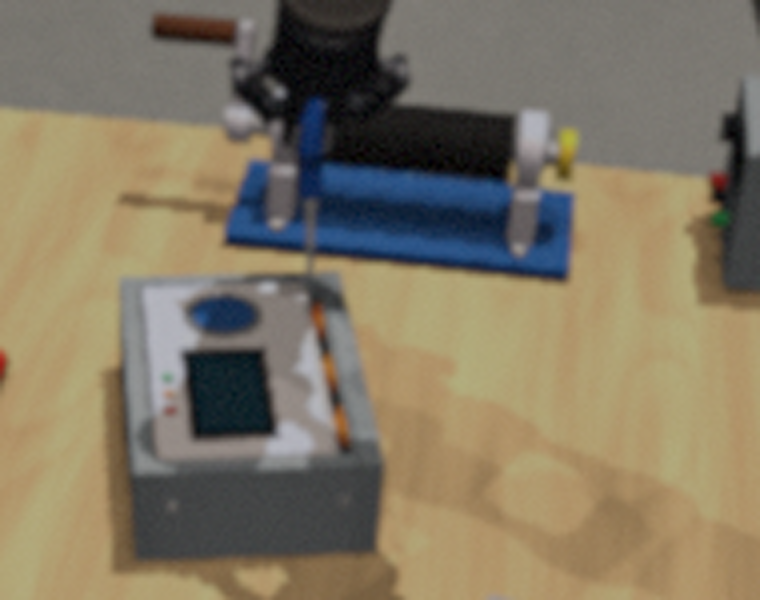

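The tip appears at (321.3,71), about 1.7 mm to the panel side of the seam centre (dark groove centre near column 318.5). I shift it 1.7 mm towards the lip, then lower gently until it touches the floor.

```bash
sed -i 's/^AZ=.*/AZ=np.radians(104.6); SY=hz(AZ); SX=np.cross(SY,UP); M=np.array([.5065,-.2558,.08])-.0017*SX/' h.py
python3 - <<'E'
from h import *
a,b=seam_pose(M-SY*.099+UP*.012); r.move_straight(a,b,.05)
a,b=seam_pose(M-SY*.099-UP*.019); f0=r.read_state()["contact_force"]
hit=r.move_straight(a,b,.03,max_force=3)
s=r.read_state(); print(hit,(s["eef_pos"]-a),"tip h",-.019+s["eef_pos"][2]-a[2],s["contact_force"]-f0,s["torque"],s["grip_width"],s["time_s"])
im,d,ps=shot("wrist","w10.png"); cv2.imwrite("pics/w10a.png",cv2.resize(im[0:130,260:390,::-1],None,fx=4.6,fy=4.6,interpolation=cv2.INTER_NEAREST))
E
```

```text
True [-0.     -0.0001  0.0044] tip h -0.01456776488726294 [-0.2125  0.386   4.3963] [ 0.0509  0.0341 -0.0219] 0.01641227028201198 17.5333
```

View pics/w10a.png

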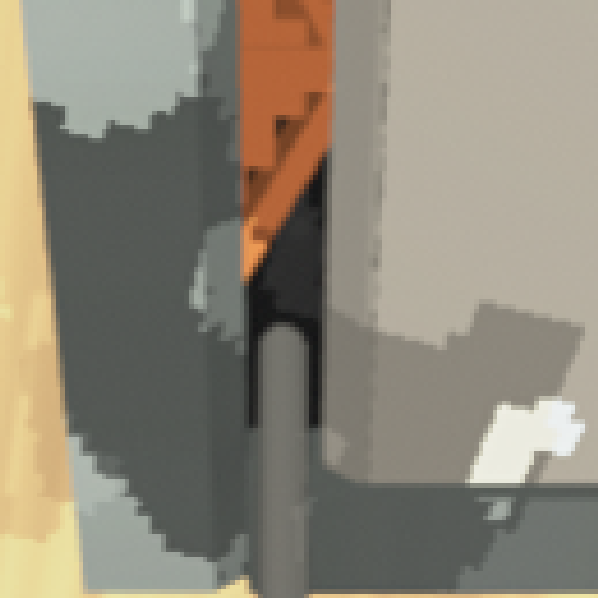

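The pin is in the groove and centred, with 1–2 mm either side. It touched the floor at 4.4 N. I raise it 1.5 mm and sweep toward the left end at 3 cm/s.

Run:
```python
from h import *
H=-.0131
a,b=seam_pose(M-SY*.099+UP*H); r.move_straight(a,b,.02)
f0=r.read_state()["contact_force"]
for s in(-.06,-.035):
    a,b=seam_pose(M+SY*s+UP*H); hit=r.move_straight(a,b,.03,max_force=15)
    st=r.read_state(); f=st["contact_force"]-f0; print(s,hit,"along",f@SY,"across",f@SX,"z",f[2],(st["eef_pos"]-a)@np.c_[SY,SX,UP],st["time_s"])
    if hit: break
im,d,ps=shot("wrist","w11.png"); cv2.imwrite("pics/w11a.png",cv2.resize(im[0:160,220:420,::-1],None,fx=3.7,fy=3.7,interpolation=cv2.INTER_NEAREST))
```

```text
-0.06 False along -0.5856581113815994 across -0.8347157565508858 z 0.01241369083885746 [-0.0001 -0.0001 -0.0001] 19.3083
-0.035 False along 0.5888348443497996 across 0.0688319019864109 z -0.322100150914314 [-0.0001  0.      0.0001] 20.2917
```

View pics/w11a.png

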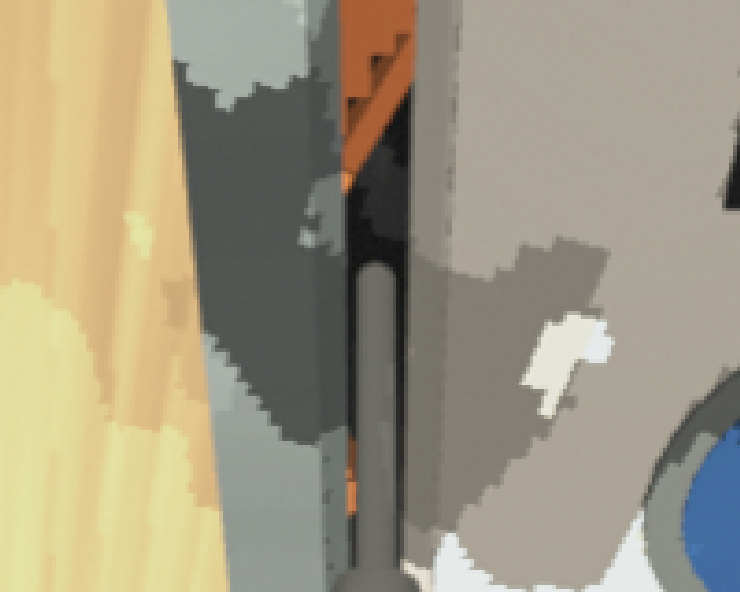

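The first tab is pushed back: only an orange sliver is left at the lip, near crop (350,490). The pin is still centred, with tip at crop (377,268), and hasn't moved in the grip. I carry on.

Run:
```python
from h import *
H=-.0131
f0=r.read_state()["contact_force"]
for s in(.01,.04,.085,.1):
    a,b=seam_pose(M+SY*s+UP*H); hit=r.move_straight(a,b,.03,max_force=15)
    st=r.read_state(); f=st["contact_force"]-f0; print(s,hit,"along",f@SY,"across",f@SX,"z",f[2],(st["eef_pos"]-a)@np.c_[SY,SX,UP],st["time_s"])
    if hit: break
shot("wrist","w12.png")
shot("side","s12.png")
i=cv2.imread("pics/s12.png"); cv2.imwrite("pics/s12a.png",cv2.resize(i[50:200,270:460],None,fx=4,fy=4,interpolation=cv2.INTER_CUBIC))
```

```text
0.01 False along -0.06474460419170133 across -0.02551059456061321 z 0.6754760636750101 [-0.0001 -0.0001 -0.    ] 21.9917
0.04 False along 0.02007991447013431 across 0.003042138961880066 z -0.023120362877486977 [-0.0001  0.      0.    ] 23.1417
0.085 False along 0.2816100287101121 across 0.40841427294180765 z 0.8668947035083082 [-0.0001 -0.     -0.    ] 24.7917
0.1 False along 0.6132436721159154 across 0.1339404150996851 z -0.20543140010595784 [0.0001 0.0001 0.0001] 25.4417
```

View pics/w12.png

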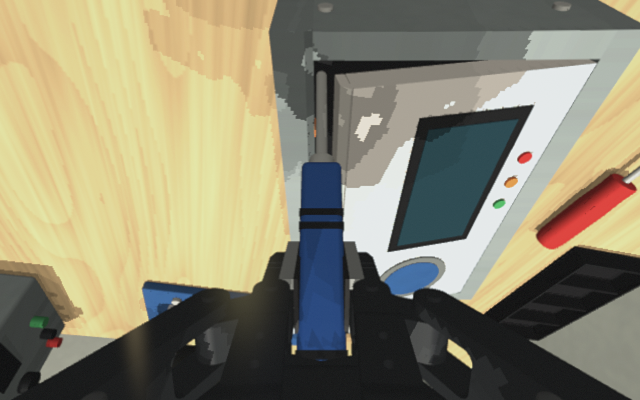

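View pics/s12a.png

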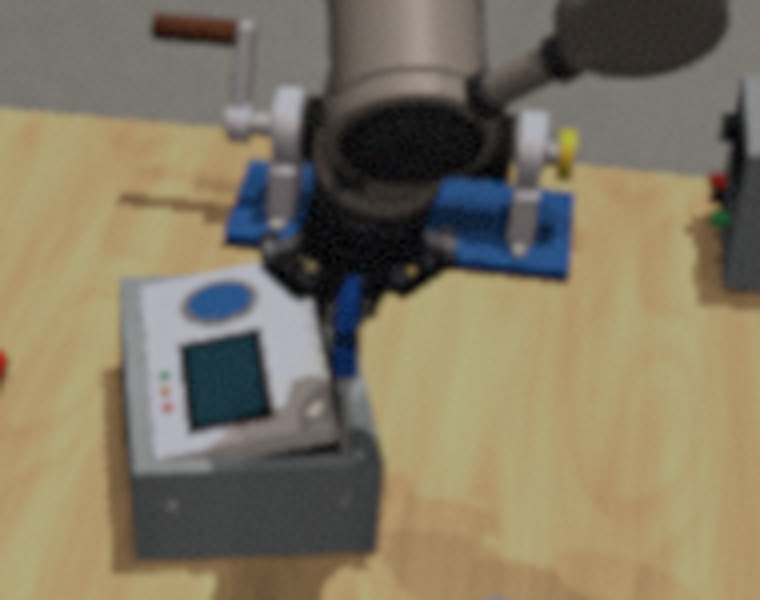

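Both views show the panel sprung up, its near edge clear of the case. I withdraw straight up and return over the rest.

Run:
```python
from h import *
s=r.read_state(); r.move_straight(s["eef_pos"]+UP*.10,None,.1)
(P,q),z=regrasp_pose(REST+pr*.006)
r.reach(P+UP*.12,q)
im,d,ps=shot("wrist","w13.png"); st=r.read_state(); print(st["time_s"],st["grip_width"],st["eef_pos"]-P)
a=cv2.imread("pics/w8.png");b=cv2.imread("pics/w13.png")
cv2.imwrite("pics/cmp.png",cv2.resize(np.hstack([a[50:360,255:385],b[50:360,255:385]]),None,fx=1.9,fy=1.9))
```

```text
28.1 0.01682092367417501 [ 0.0001 -0.0004  0.12  ]
```

View pics/cmp.png

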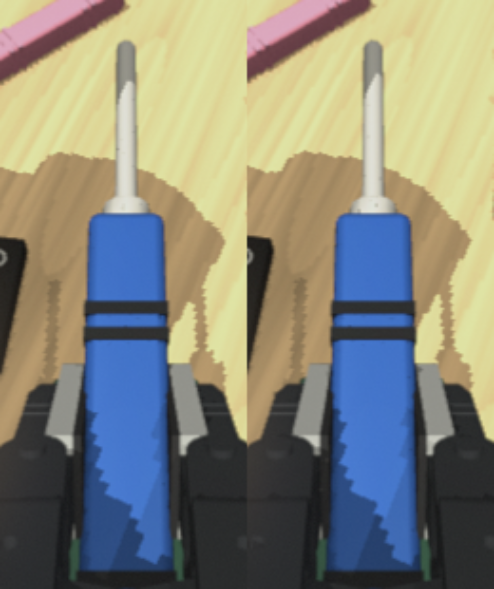

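The two pictures match, so the stylus hasn't slipped in the grip. I lay it back at the same pose.

Run:
```python
from h import *
(P,q),z=regrasp_pose(REST+pr*.006)
r.move_straight(P+UP*.02,q,.12)
print(r.move_straight(P-UP*.0005,q,.03,max_force=5))
st=r.read_state(); print(st["eef_pos"]-P,st["contact_force"])
command_gripper(.04); st=r.read_state(); print(st["grip_width"])
r.move_straight(st["eef_pos"]-z*.09,None,.1)
# look from above
P2,q2=pose_from(pr,-UP,REST+UP*.077,1); r.reach(P2+UP*.06,q2); 
im,d,ps=shot("wrist","w14.png"); np.save("pics/w14d.npy",d); np.savez("pics/w14p.npz",P=ps[0],q=ps[1])
shot("top","t14.png"); shot("side","s14.png"); print(r.read_state()["time_s"],r.read_state()["contact_force"])
from meas import meas
p=pr; nn=np.cross(UP,p)
m=mask(im,(105,120,40),(125,255,255)); m[:,:295]=0; m[:,350:]=0; ys,xs=np.nonzero(m);o,D=ray("wrist",np.c_[xs,ys],ps); X=o+D*d[ys,xs][:,None]-REST
f=(X[:,2]>.003)&(abs(X@nn)<.02); u,v,w=(X@p)[f],(X@nn)[f],X[f,2]; k=abs(v)<.006
print("u",np.percentile(u,[.5,99.5]),"v",np.polyfit(u,v,1),np.percentile(v,[2,98]),"w",np.polyfit(u[k],w[k],1))
```

```text
True
[-0.0002  0.      0.0005] [ 0.3397 -1.0834  3.8781]
0.04005370297745484
31.9583 [-0.4824 -0.1408  0.2444]
u [-0.0504  0.0574] v [ 0.0017 -0.0006] [-0.0089  0.0077] w [0.0834 0.0083]
```

View pics/w14.png

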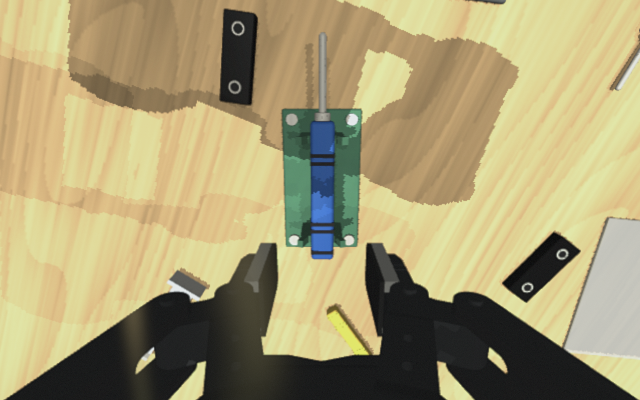

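View pics/t14.png

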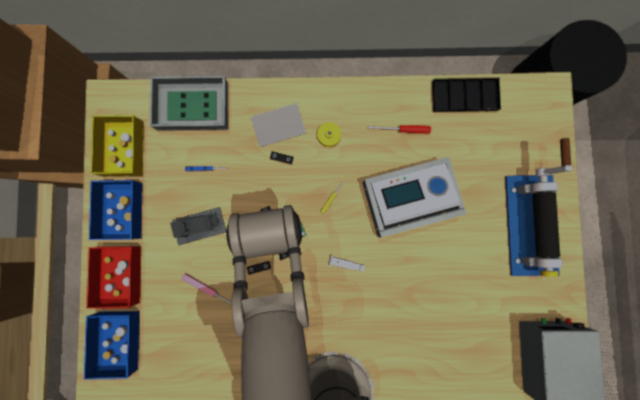

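View pics/s14.png

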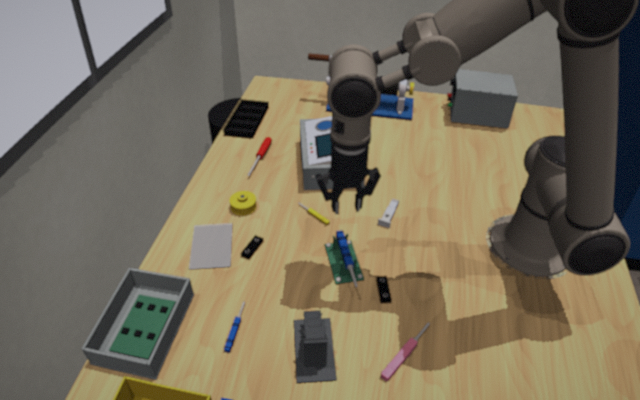

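Run:
```python
from h import *
im=cv2.imread("pics/w14.png")[:,:,::-1].copy(); d=np.load("pics/w14d.npy"); z=np.load("pics/w14p.npz"); ps=(z["P"],z["q"]); nn=np.cross(UP,pr)
m=mask(im,(105,120,40),(125,255,255)); m[:,:295]=0; m[:,350:]=0; ys,xs=np.nonzero(m);o,D=ray("wrist",np.c_[xs,ys],ps); X=o+D*d[ys,xs][:,None]-REST
u,v,w=X@pr,X@nn,X[:,2]
print([round(float(np.median(w[(u>a)&(u<a+.02)&(abs(v)<.006)])),4) for a in np.arange(-.05,.05,.02)])
t0=cv2.imread("pics/top0.png");t1=cv2.imread("pics/t14.png"); df=cv2.absdiff(t0,t1).max(2)
for n,(x,y) in dict(pulley=(329,134),window=(278,125),sp1=(282,157),sp2=(259,267),bolt=(346,264),driver=(400,128),smallblue=(205,168),yel=(331,198),stand=(185,228)).items(): print(n,np.percentile(df[y-14:y+14,x-14:x+14],[50,99]))
print("time",r.read_state()["time_s"])
r.finish_job()
```

```text
[0.0076, 0.0076, 0.0076, 0.0076, 0.0075]
pulley [5. 6.]
window [5. 6.]
sp1 [5. 6.]
sp2 [45. 84.]
bolt [5. 6.]
driver [5. 6.]
smallblue [5. 6.]
yel [5. 6.]
stand [ 5. 72.]
time 31.9583
the job is handed in; nothing more can be done
```

The validator is open and the stylus is back in the green rest. I handed the job in at about 32 s of the 72 s allowed.

**What I did:** I took the blue stylus out of the stand, laid it in both notches of the rest and let go. I then took it again at 50° to the fingers and ran the pin right to left along the seam at 3 cm/s. The pin leaned about 20° and stayed about 1.5 mm above the floor. I then laid the stylus back in the rest and opened the gripper.

**Last checks:**
- **Panel:** the wrist and side pictures show it sprung up after the sweep.
- **Stylus:** it lies level in the rest, with handle-top height constant to 0.1 mm, and is centred within about 1 mm. The gripper is open and clear of it.
- **Other things on the bench:** in the top picture, the pulley, bolt, window, driver and one spacer have not changed. The other spacer is in the arm's shadow, so its pixels differ, but by eye it is in the same place.

**Disagreements:**
- The top camera put the seam 3.5 mm from where the wrist camera did. I used the wrist view and corrected it by 1.7 mm with pin and seam in the same picture. The pin went in cleanly.
- A first line fit of the stylus level showed a false tilt from stray depth points. Median heights along the handle showed it level.
- Forces were read only between segments of the sweep, and all were under 1 N. The 15 N stop never tripped, so I have no peak drag reading for each tab.

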